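# Brace the nut jar in the jar block and twist its tight lid free

## Task

The lid of the parts jar standing on the bench is on tight. Stand the jar, still closed, fully down in the empty square well of the wooden jar block so that it cannot turn, then unscrew the lid anticlockwise only until its lugs let go of the glass threads (about a sixth of a turn; well short of a quarter turn), and lift it straight up off the seated jar. Finish with the lid still held in the gripper, level and just above the jar's mouth, and leave the other things where they are.

Things in the scene. Friction and masses are not known exactly. Their poses are not given: they have to be found in the camera images.
- jar: Square glass jar of steel nuts, 0.24 to 0.4 kg, loose on the bench. Body 58 x 58 mm, 62 mm high, then a shoulder and a round neck 39 mm across with three short sloping glass threads; rim 94 mm above the underside. Origin: centre of the underside; z up, x and y square to the sides. Under the lid the neck is free for 10 mm; below that the body's corners reach 41 mm from the axis.
- lid: The jar's round metal twist-off lid, loose part, 56 mm across, 18 mm high, 75 g. Origin: centre of its lower edge, 81 mm above the jar's underside when closed; z up. Starts closed tight, its x along the jar's x. A jar can be carried by it. Takes 0.2 to 0.4 N m to turn; a jar standing free turns along. Anticlockwise (from above), with the jar held, its lugs come free after 54 degrees.
- block: Pine jar block screwed to the bench, 90 (x) by 210 (y) by 50 mm high. Origin: centre of the underside; z up. Two square wells 61.5 mm wide, 38 mm deep, sides along the block's x and y, mouths bevelled by 4 mm, centres 55 mm either side of the middle along y. The one on the -y side is empty, the other holds the spare jar.
- well (a point): Centre of the floor of the empty well, 12 mm above the bench, 38 mm below the block's top; axes along the block's.
- spare_jar: A like square jar with its lid on, filled with brass posts, standing in the other well of the block; origin at the centre of its underside, z up, 99 mm high in all. To be left alone.
- reel: Reel of solder standing on end, 54 mm across, 48 mm high; origin at the centre of its underside, z up. To be left alone.
- tin: Low round metal tin, 62 mm across, 30 mm high; origin at the centre of its underside, z up. To be left alone.
- lid_top (a point): Centre of the lid's flat top, 99 mm above the jar's underside when closed. The lid need not be raised while it turns: a springy liner (about 20 N) lifts it by itself by up to 2.5 mm. 60 to 70 degrees is a good angle to stop at; past 83 degrees is too far. Then it lifts straight off.
Not all that is in view belongs to the job. Leave any purple or red look-alike of the jar alone.

How it is judged:
On the way, in this order (a step that is already met when the one before it is completed fails the run):
1. the jar stands upright, fully down in the empty well, its lid still closed (horizontal distance between jar and well below 0.005 m and z of jar in the frame of well below 0.003 m and angle between jar's own z axis and vertical below 0.06 rad and angle between the x axis of lid and the x axis of jar, either way round below 0.3 rad and z of lid in the frame of jar below 0.088 m), for 0.2 s.
2. with the jar still down in the well, the lid has been turned until its lugs are out from under the threads (horizontal distance between jar and well below 0.005 m and z of jar in the frame of well below 0.004 m and angle between the x axis of lid and the x axis of jar, either way round above 0.85 rad and z of lid in the frame of jar below 0.095 m), for 0.1 s.
At the end, for the whole second after the job is handed in: The fingers hold the lid (over 1 N), still, level within 0.2 rad, within 15 mm of the jar's axis, its lower edge 4 to 45 mm above the rim, not touching the jar; the jar is at rest, upright, not touched by the fingers, down in the well (within 3 mm, 5 mm sideways) (contact force between the fingers and lid above 1 N and contact force between each of lid, the fingers and jar below 0.05 N and z of lid in the frame of jar between 0.098 and 0.139 m and horizontal distance between lid and jar below 0.015 m and angle between lid's own z axis and vertical below 0.2 rad and linear speed of each of lid, jar below 0.02 m/s and horizontal distance between jar and well below 0.005 m and z of jar in the frame of well below 0.003 m and angle between jar's own z axis and vertical below 0.06 rad); the arm keeps its last pose, push and grip.
It fails at once if the lid is turned on past 83 degrees relative to the jar (angle between the x axis of lid and the x axis of jar, either way round above 1.45 rad).
It fails at once if the jar is tipped over by more than 0.5 rad (angle between jar's own z axis and vertical above 0.5 rad).
It fails at once if the spare jar, the reel or the tin is disturbed (moved more than 20 mm) (distance of any of spare_jar, reel, tin from where it was at the start of the episode above 0.02 m).
It also fails if it takes over 42 s, if anything falls off the work surface, if the arm or the gripper's body presses on something with over 40 N, if the wrist force passes 120 N, or if a joint passes its speed limit or range.

## Robot

A 7-joint arm with a two-finger parallel gripper is mounted at the origin on the work surface. World frame = base frame: x ahead of the robot, y to its left, z up, the work surface at z = 0. Lengths are in m, angles in rad, forces in N, time in s.
With the tool pointing down it reaches from about 0.4 to 0.85 m from the base axis. Payload 4.5 kg.
Tool frame: the origin (TCP) lies between the finger pads; the fingertips stand 14 mm ahead of it and the grasp point (between the pads) lies 5 mm behind it; x points along the fingers, z is the direction in which the jaws open and shut, and the axes are right-handed (so a half turn about x gives the same grasp; the last joint's range is limited). The gripper opens to 88 mm and grips with 3 to 60 N. Pads are 18 mm wide; open, the fingers measure 123 mm over their backs; the gripper's body (75 mm by 187 mm) begins 45 mm behind the grasp point.
Start: joints at [-1.279, 0.689, -0.195, 1.565, 0.157, 0.902, -0.215], TCP at [0.159, 0.604, 0.253] pointing down, gripper open.
Joint ranges: [-3.01, 3.01], [-0.46, 2.08], [-1.47, 1.51], [0.13, 2.56], [-1, 4.14], [0.04, 2.09], [-2.66, 2.66]. Speed limits (rad/s): [2.57, 2.57, 3.14, 3.14, 3.14, 3.14, 3.14].

## Interface

Orientations are given as a unit quaternion [x, y, z, w].
In Python, from plant import r, cams gives the robot as it stands.
- The arm moves only by the tool apply_moves, never from a script. Its arguments are lists of equal length, an entry for each row: "travel": the shift along the world's x, y, z in cm, a list of three; "roll": the turn about the world's z in degrees; "gripper": the finger opening in cm, from 0 to 8.81. In form: {"travel": [[x, y, z], ...], "roll": [roll, ...], "gripper": [gripper, ...]}. A call has exactly 8 rows; each row is the pose to reach, as a shift and turn from the pose commanded when the call began; what a row does not reach only later rows make up. A row lasts 1/12 s, in which the tool goes at most 41.7 mm and 7.16 degrees, less where a joint would pass 70% of its speed; a pose out of reach is approached as far as the arm can. A call with a gripper value outside its range is refused whole. The fingers move at their own pace and stop on an object; "newtons" is the grip in N (left out, the last holds). Time passes only in rows, so rows that repeat a pose let the fingers close, or fill a call up. It gives the time, the measured TCP pose, the force and the opening at its end, in the units of the state.
- r.get_state(): the state, without advancing time (a new reading comes with each control period).
- cams.snapshot(name): name is "side" or "top" or "wrist"; returns a dict with "image" (420x560x3 uint8, red, green, blue), "fx", "fy", "cx", "cy" (pixels), "R" (3x3) and "t" (3): a world point X has camera coordinates R X + t. Camera axes: x right, y down, z forward; pixel columns grow to the right and rows downward; lengths in m; the calibration is good to about 2 mm. A picture is of the moment at which its call begins. There is no depth.
- r.finish_job(): hands the job in, once; it reports no verdict.
The state is a dict: "clock": time; "q": joint angles; "qd": joint speeds; "joint_torque": joint torques, N m; "tool_pos": TCP position; "eef_rot": TCP orientation; "contact_force": force on the tool from outside, world axes, zero at the start; "moment": the same for the moment, N m; "opening": opening from 0.0 (shut) to 1.0 (fully open).
Only numpy, scipy, OpenCV 4.12 (cv2) and the standard library are available. Lean on these libraries where they do the work, as an engineer would, in place of code of your own. Each camera call takes 0.05 s, during which the arm holds its last target. There are 200 camera calls.

## Working session

There is one attempt and no reset: what is moved stays moved. The work goes in short steps, Python scripts to look and compute and a tool call to move; the robot and the scene stay as the last step left them, time stands still between calls to the robot, and variables do not carry over. Pictures are saved under pics/ and viewed, about 8 in all and at most 12, crops included, and the job is handed in when it is done.

Besides the shell and the picture viewer there is one more tool, called after "Call:" as a command line: name --pt "numbers of a row" for each row, then --argument value for the rest. apply_moves: Moves the arm, as the interface text tells. Its arguments: {"type":"object","properties":{"travel":{"type":"array","items":{"type":"array","items":{"type":"number"}}},"roll":{"type":"array","items":{"type":"number"}},"gripper":{"type":"array","items":{"type":"number"}},"newtons":{"type":"number"}},"required":["travel","roll","gripper"]}

```bash
mkdir -p pics; ls; python3 - <<'E'
from plant import r,cams
import cv2,json
for n in("top","side"):
    s=cams.snapshot(n); cv2.imwrite(f"pics/{n}0.png",s["image"][:,:,::-1]); print(n,s["fx"],s["cx"],s["cy"],s["R"],s["t"])
s=r.get_state(); print(s)
E
```

```text
pics
top 408.7420391754562 282.2760736714382 205.77812809109687 [[-0.01718442 -0.99949533 -0.02671678]
 [-0.99638307  0.01934269 -0.08274438]
 [ 0.0832194   0.02519824 -0.99621262]] [0.00624736 0.50563402 0.90127802]
side 477.8291584058209 276.5552730974063 212.0559294595424 [[ 0.94912495 -0.31457324 -0.01433561]
 [-0.23986984 -0.69273646 -0.68013135]
 [ 0.20402032  0.64896832 -0.73295009]] [-0.48259517  0.1592453   0.80031893]
{'clock': 0.1, 'q': array([-1.27919055,  0.68988372, -0.19454023,  1.5662484 ,  0.15731379,
        0.90247931, -0.21506416]), 'qd': array([-1.13099287e-03, -1.00537852e-03, -1.26848073e-03, -1.11608577e-03,
        3.54128861e-03,  2.63273905e-04, -9.52464904e-06]), 'joint_torque': array([-2.85564827e-03, -5.28495240e+01, -1.27120592e+00, -1.53835863e+01,
       -5.25068433e-02,  1.97545960e-03,  5.39709640e-05]), 'tool_pos': array([0.15924365, 0.6038114 , 0.25199871]), 'eef_rot': array([-0.43199927,  0.56052405,  0.43123465,  0.55966605]), 'contact_force': array([-0.80415674,  0.5131101 ,  0.07856019]), 'moment': array([ 0.00224236, -0.08730271,  0.01359252]), 'opening': 0.9997306414390049}
```

View pics/top0.png

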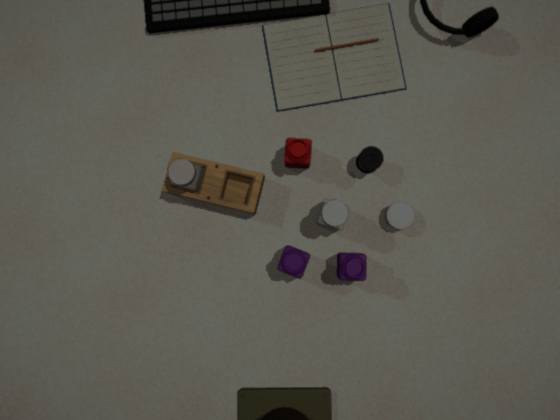

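View pics/side0.png

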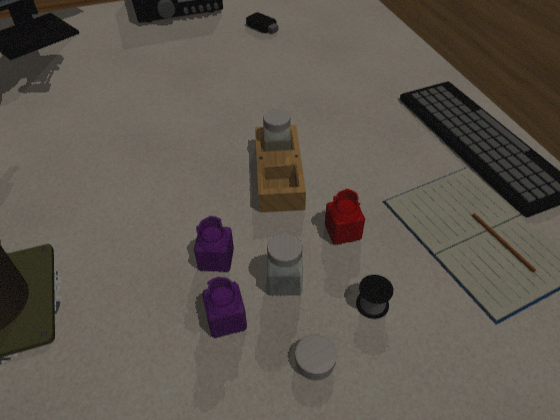

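Jar candidates in the top view:
- Grey-lidded glass jar at (334,215): loose, glass body and metal lid, so it fits the description.
- Jar at (182,172): in the block, so this is the spare.
- (294,262) and (352,267) are purple, and (298,152) is red: look-alikes.
- (400,216): the tin.

I'll confirm with an enlarged crop and measure.

```bash
cat > h.py <<'E'
import numpy as np, cv2
from plant import r,cams
def ray(s,u,v,z):
    d=s["R"].T@np.array([(u-s["cx"])/s["fx"],(v-s["cy"])/s["fy"],1]); c=-s["R"].T@s["t"]
    return c+d*(z-c[2])/d[2]
def proj(s,X):
    p=s["R"]@np.array(X,float)+s["t"]; return np.array([s["fx"]*p[0]/p[2]+s["cx"],s["fy"]*p[1]/p[2]+s["cy"]])
E
python3 - <<'E'
from h import *
s=cams.snapshot("top");t=cams.snapshot("side")
for n,a,b,z in(("jar",(334.5,213),(285,246),.099),("tin",(400,216),(316,355),.03),("spare",(182,172),(277,118),.111)):
    print(n,ray(s,*a,z).round(4),ray(t,*b,z).round(4))
im=s["image"][:,:,::-1]
a=cv2.resize(im[135:285,155:275],None,fx=4.0,fy=4,interpolation=3)[:600]
b=cv2.resize(im[190:240,305:365],None,fx=6,fy=6,interpolation=3)
c=cv2.resize(t["image"][225:305,255:315,::-1],None,fx=3.75,fy=3.75,interpolation=3)
o=np.zeros((600,800,3),np.uint8); a=a[:600,:480]; o[:a.shape[0],:480]=a
b=b[:300,20:340]; o[:b.shape[0],480:480+b.shape[1]]=b; o[300:600,480:480+c.shape[1]]=c[:300]
cv2.imwrite("pics/crop1.png",np.clip(o*1.8,0,255).astype(np.uint8))
E
```

```text
jar [ 0.4822 -0.1121  0.099 ] [ 0.4865 -0.1131  0.099 ]
tin [ 0.4772 -0.2634  0.03  ] [ 0.4808 -0.2691  0.03  ]
spare [0.5721 0.2005 0.111 ] [0.5758 0.1952 0.111 ]
```

View pics/crop1.png

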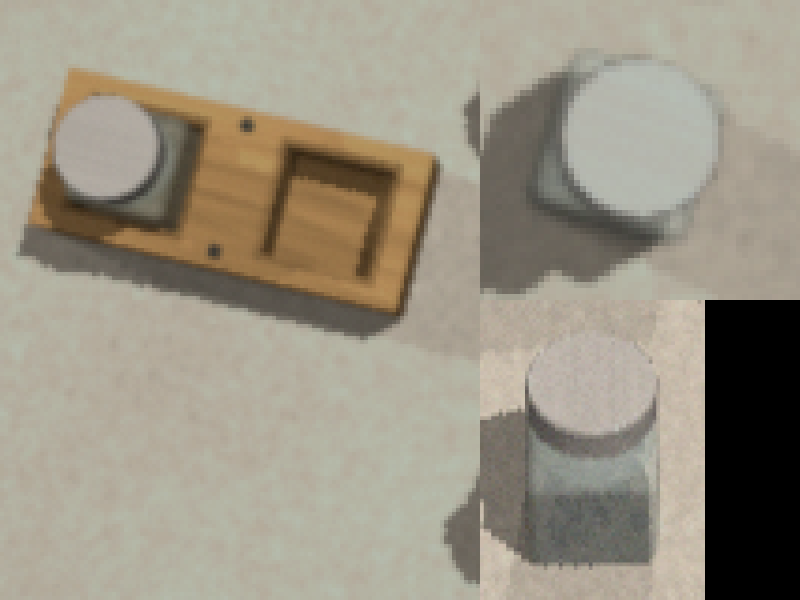

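The crop confirms the target: the loose clear jar with the grey metal lid, lid centre about (334,213) in the top image. The empty well is the one on the right side of the block.

```bash
python3 - <<'E'
from h import *
from scipy.spatial.transform import Rotation as R
s=cams.snapshot("top"); st=r.get_state()
c=np.array([ray(s,155+x/4,135+y/4,.05)[:2] for x,y in((72,68),(437,155),(400,312),(30,225))])
print(c.round(4), np.linalg.norm(np.diff(c,axis=0),axis=1))
m=c.mean(0); d=(c[0]-c[1])+(c[3]-c[2]); d/=np.linalg.norm(d); print("block",m,"y dir",d,"yaw",np.degrees(np.arctan2(-d[0],d[1])),"well",m-.055*d)
j=[ray(s,305+(x-460)/6,190+y/6,z)[:2] for x,y,z in((578,52,.062),(685,235,.062),(532,200,.0))]; print("jar corners",np.round(j,4)); e=j[0]-j[1];print("diag",np.linalg.norm(e),"yaw of side",(np.degrees(np.arctan2(e[1],e[0]))-45)%90,"ctr",(j[0]+j[1])/2)
M=R.from_quat(st["eef_rot"]).as_matrix();print(M.round(3)); print("jaw yaw",np.degrees(np.arctan2(M[1,2],M[0,2])))
for n,p in(("p1",(294,262)),("p2",(352,267)),("red",(298,150)),("reel",(370,159))): print(n,ray(s,*p,.08 if n!="reel" else .048).round(3))
E
```

```text
[[0.6281 0.2374]
 [0.5748 0.0348]
 [0.4886 0.0562]
 [0.5406 0.2604]] [0.2095809  0.08884201 0.21071985]
block [0.55799597 0.14718515] y dir [0.25051443 0.96811287] yaw -14.507955567524123 well [0.54421767 0.09393894]
jar corners [[ 0.5158 -0.0956]
 [ 0.4496 -0.1319]
 [ 0.4655 -0.0815]]
diag 0.07554946741775323 yaw of side 73.7413977480766 ctr [ 0.48271093 -0.1137538 ]
[[-0.    -0.967  0.255]
 [-0.001  0.255  0.967]
 [-1.    -0.    -0.001]]
jaw yaw 75.23013851030922
p1 [ 0.383 -0.027  0.08 ]
p2 [ 0.37  -0.147  0.08 ]
red [ 0.619 -0.04   0.08 ]
reel [ 0.603 -0.198  0.048]
```

Call:
apply_moves --pt "4 -3 0" --pt "8 -6 0" --pt "11.5 -9 0" --pt "15 -12 0" --pt "18 -15 0" --pt "21 -18 0" --pt "23.5 -21 0" --pt "26 -24 0" --roll '[0, 0, 0, 0, 0, 0, 0, 0]' --gripper '[8.8, 8.8, 8.8, 8.8, 8.8, 8.8, 8.8, 8.8]'

```text
clock: 0.92
tool_pos: [0.4066, 0.3792, 0.2528]
eef_rot: [-0.432, 0.56, 0.432, 0.56]
contact_force: [0.1, 0.5, 0.3]
opening: 0.996
```

```bash
python3 - <<'E'
from h import *
st=r.get_state(); print(st["clock"],st["q"].round(3),st["tool_pos"])
E
```

```text
0.9167 [-0.69   0.6   -0.236  1.776  0.188  0.787  0.294] [0.40655918 0.37922278 0.25276189]
```

Call:
apply_moves --pt "1 -4 0" --pt "2 -8 0" --pt "3 -12 0" --pt "4 -16 0" --pt "5 -20 0" --pt "6 -24 0" --pt "6.5 -28 0" --pt "7 -32 0" --roll '[0, 0, 0, 0, 0, 0, 0, 0]' --gripper '[8.8, 8.8, 8.8, 8.8, 8.8, 8.8, 8.8, 8.8]'

```text
clock: 1.58
tool_pos: [0.4755, 0.0588, 0.2528]
eef_rot: [-0.432, 0.56, 0.431, 0.56]
contact_force: [0.5, 0.7, 0.3]
opening: 0.996
```

Call:
apply_moves --pt "0.2 -4 0" --pt "0.3 -8 0" --pt "0.4 -12 0" --pt "0.5 -15 0" --pt "0.5 -16.5 0" --pt "0.5 -16.8 0" --pt "0.5 -16.8 0" --pt "0.5 -16.8 0" --roll '[0, 0, 0, 0, 0, 0, 0, 0]' --gripper '[8.8, 8.8, 8.8, 8.8, 8.8, 8.8, 8.8, 8.8]'

```text
clock: 2.25
tool_pos: [0.4803, -0.1057, 0.2528]
eef_rot: [-0.432, 0.559, 0.432, 0.56]
contact_force: [0.1, 0.5, -0.1]
opening: 0.996
```

```bash
python3 - <<'E'
from h import *
st=r.get_state(); print(st["clock"],st["q"].round(3),st["tool_pos"])
s=cams.snapshot("wrist"); print(-s["R"].T@s["t"])
j=[.483,-.113]
print("lid ctr",proj(s,j+[.099]),"shoulder",proj(s,j+[.062]))
cv2.imwrite("pics/w1.png",np.clip(s["image"][:,:,::-1]*1.6,0,255))
E
```

```text
2.25 [ 0.318  0.527 -0.3    1.955  0.233  0.693  1.192] [ 0.48033682 -0.10566798  0.25275357]
[ 0.40581369 -0.08772345  0.38494649]
lid ctr [272.1809348  204.54216962] shoulder [272.76539088 194.352375  ][ WARN:0@2.544] global loadsave.cpp:1063 imwrite_ Unsupported depth image for selected encoder is fallbacked to CV_8U.
```

View pics/w1.png

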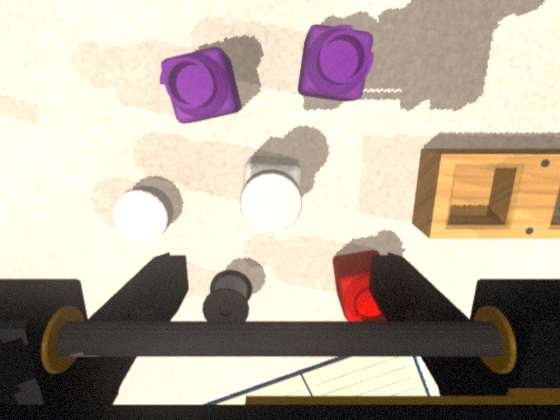

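Wrist view: jar lid at about (271,201) against a predicted (272,204.5). The jar body and the block edges both look nearly square to the image, and the purple and red look-alikes are clear of the fingers. Next: refine the lid centre and the yaws.

```bash
python3 - <<'E'
from h import *
s=cams.snapshot("wrist"); g=cv2.cvtColor(s["image"],cv2.COLOR_RGB2GRAY)
c=cv2.HoughCircles(cv2.resize(g[150:250,220:330],None,fx=4,fy=4,interpolation=3),cv2.HOUGH_GRADIENT,1,100,param1=80,param2=20,minRadius=100,maxRadius=145)
for u,v,R in c[0][:3]: u,v=220+u/4,150+v/4; print(u,v,R/4,ray(s,u,v,.099).round(4),"exp r",s["fx"]*.028/(.385-.099))
a=cv2.resize(s["image"][140:240,235:310,::-1],None,fx=5,fy=5,interpolation=3)
b=cv2.resize(s["image"][130:250,410:560,::-1],None,fx=2.8,fy=2.8,interpolation=3)
o=np.zeros((500,800,3),np.uint8);o[:500,:375]=a;o[:b.shape[0],378:378+b.shape[1]]=b
cv2.imwrite("pics/w2.png",o)
E
```

```text
270.375 202.375 29.7 [ 0.4808 -0.1135  0.099 ] exp r 32.864679583672704
```

View pics/w2.png

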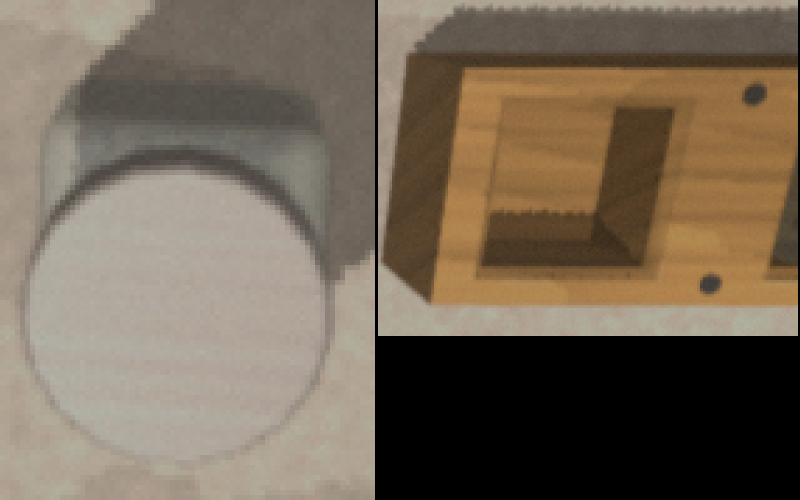

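```bash
python3 - <<'E'
from h import *
s=cams.snapshot("wrist")
f=lambda x,y:(410+(x-378)/2.8,130+y/2.8)
for p in((465,68),(430,303),(503,97),(697,100),(655,278),(477,278)): print(p,ray(s,*f(*p),.05).round(4))
a=ray(s,252,156.4,0);b=ray(s,297,159.4,0);print("jar side",np.degrees(np.arctan2(*(b-a)[1::-1])),np.linalg.norm(b-a))
a=ray(s,*f(465,68),.05);b=ray(s,*f(798,67),.05);print("block side",np.degrees(np.arctan2(*(b-a)[1::-1])))
E
```

```text
(465, 68) [0.4885 0.0588 0.05  ]
(430, 303) [0.5747 0.0356 0.05  ]
(503, 97) [0.5023 0.0708 0.05  ]
(697, 100) [0.5209 0.138  0.05  ]
(655, 278) [0.5861 0.1195 0.05  ]
(477, 278) [0.5691 0.0541 0.05  ]
jar side 71.60676221939673 0.051572345434520675
block side 75.58347496591162
```

Call:
apply_moves --pt "0.1 -0.4 -3" --pt "0.2 -0.75 -6" --pt "0.2 -0.75 -9" --pt "0.2 -0.75 -12" --pt "0.2 -0.75 -14" --pt "0.2 -0.75 -15.5" --pt "0.2 -0.75 -16.5" --pt "0.2 -0.75 -16.5" --roll '[0, -1, -2, -2, -2, -2, -2, -2]' --gripper '[8.8, 8.8, 8.8, 8.8, 8.8, 8.8, 8.8, 8.8]'

```text
clock: 3.07
tool_pos: [0.4816, -0.1133, 0.0862]
eef_rot: [-0.422, 0.568, 0.423, 0.566]
contact_force: [0.2, -0.6, -0.0]
opening: 0.995
```

Call:
apply_moves --pt "0 0 0.2" --pt "0 0 0.2" --pt "0 0 0.2" --pt "0 0 0.2" --pt "0 0 0.2" --pt "0 0 0.2" --pt "0 0 0.2" --pt "0 0 0.2" --roll '[0, 0, 0, 0, 0, 0, 0, 0]' --gripper '[7.5, 6.5, 6, 5.5, 5, 5, 5, 5]' --newtons 50

```text
clock: 3.73
tool_pos: [0.4829, -0.1142, 0.0902]
eef_rot: [-0.422, 0.567, 0.422, 0.568]
contact_force: [0.3, 1.9, 6.9]
opening: 0.63
```

Call:
apply_moves --pt "0 0 0" --pt "0 0 0" --pt "0 0 0.3" --pt "0 0 1" --pt "0 0 2" --pt "0 0 3.5" --pt "0 0 5" --pt "0 0 5.5" --roll '[0, 0, 0, 0, 0, 0, 0, 0]' --gripper '[5, 5, 5, 5, 5, 5, 5, 5]'

```text
clock: 4.4
tool_pos: [0.4822, -0.1153, 0.1462]
eef_rot: [-0.422, 0.568, 0.421, 0.568]
contact_force: [0.6, -0.3, -3.6]
opening: 0.625
```

```bash
python3 - <<'E'
from h import *
st=r.get_state(); print(st["clock"],st["q"].round(3),st["tool_pos"],st["opening"]*88,st["contact_force"])
s=cams.snapshot("wrist"); t=cams.snapshot("side")
o=np.zeros((420,800,3),np.uint8);o[:,:560]=s["image"][:,:,::-1]; o[:320,560:]=cv2.resize(t["image"][180:340,220:340,::-1],None,fx=2,fy=2)
cv2.imwrite("pics/w3.png",o)
E
```

```text
4.4 [ 0.266  0.703 -0.2    2.048  0.323  0.419  1.093] [ 0.48219555 -0.11534393  0.14620781] 54.98223892175394 [ 0.57335512 -0.33836589 -3.6014864 ]
```

View pics/w3.png

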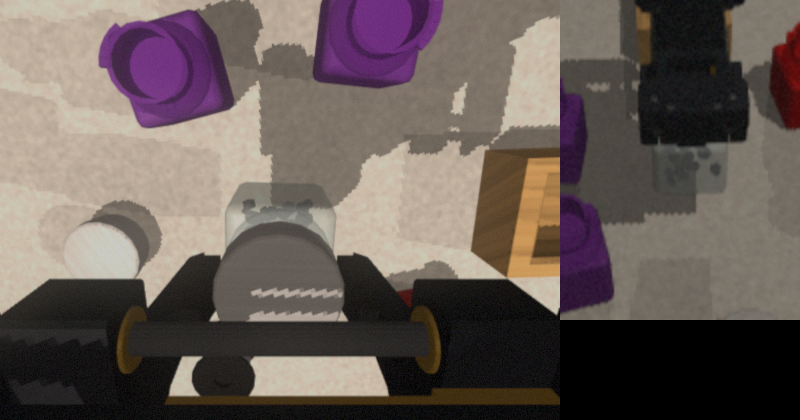

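Jar gripped and lifted: lid at (279,285), body square in the image at (225..335), slightly below the lid level. Opening 55 mm fits the 56 mm lid. Now I'll estimate the jar's offset in the grip and raise it.

```bash
python3 - <<'E'
from h import *
from scipy.spatial.transform import Rotation as R
s=cams.snapshot("wrist"); st=r.get_state(); M=R.from_quat(st["eef_rot"]).as_matrix(); p=st["tool_pos"]
print("jaw yaw",np.degrees(np.arctan2(M[1,2],M[0,2])), "tilt",M[:,0])
for z in(.153,.155): 
    for u,v in((279.5,222),(214,280),(345,280)): d=ray(s,u,v,z)-p; print(z,(u,v),"jaw",(d@M[:,2]*1e3).round(1),"perp",(d@M[:,1]*1e3).round(1))
zb=.056
a=ray(s,235,185,zb);b=ray(s,323,184,zb);print("front edge yaw",np.degrees(np.arctan2(*(b-a)[1::-1])),np.linalg.norm(b-a),((a+b)/2-p)@M)
E
```

```text
jaw yaw 73.19871481651494 tilt [-1.43856033e-04 -1.35888361e-04 -9.99999980e-01]
0.153 (279.5, 222) jaw -0.9 perp 33.8
0.153 (214, 280) jaw -28.0 perp 8.4
0.153 (345, 280) jaw 26.2 perp 8.4
0.155 (279.5, 222) jaw -0.9 perp 34.5
0.155 (214, 280) jaw -27.6 perp 9.5
0.155 (345, 280) jaw 25.8 perp 9.5
front edge yaw 73.84759235974232 0.05928412903418052 [ 0.08871121  0.02726474 -0.00084409]
```

Call:
apply_moves --pt "0.2 0.7 2" --pt "0.8 3 4" --pt "1.7 6 4.5" --pt "2.6 9 4.5" --pt "3.5 12 4.5" --pt "4.4 15 4.5" --pt "5.3 18 4.5" --pt "6.0 20 4.5" --roll '[0, 1, 2, 2, 2, 2, 2, 2]' --gripper '[5, 5, 5, 5, 5, 5, 5, 5]'

```text
clock: 5.22
tool_pos: [0.5418, 0.0892, 0.1886]
eef_rot: [-0.432, 0.559, 0.433, 0.559]
contact_force: [-0.3, -0.0, -4.4]
opening: 0.626
```

Call:
apply_moves --pt "0.2 0.4 -1" --pt "0.3 0.6 -2" --pt "0.3 0.6 -3" --pt "0.3 0.6 -3.8" --pt "0.3 0.6 -4.1" --pt "0.3 0.6 -4.1" --pt "0.3 0.6 -4.1" --pt "0.3 0.6 -4.1" --roll '[0, 0, 0, 0, 0, 0, 0, 0]' --gripper '[5, 5, 5, 5, 5, 5, 5, 5]'

```text
clock: 5.88
tool_pos: [0.5455, 0.0908, 0.1491]
eef_rot: [-0.431, 0.56, 0.431, 0.561]
contact_force: [0.2, -0.4, -4.4]
opening: 0.627
```

```bash
python3 - <<'E'
from h import *
st=r.get_state(); print(st["clock"],st["q"].round(3),st["tool_pos"],st["contact_force"])
s=cams.snapshot("wrist"); t=cams.snapshot("side")
o=np.zeros((420,800,3),np.uint8);o[:,:480]=s["image"][:,40:520,::-1]; o[:400,480:]=cv2.resize(t["image"][95:220,225:325,::-1],(320,400),interpolation=3)
cv2.imwrite("pics/w4.png",np.clip(o*1.3,0,255).astype(np.uint8))
E
```

```text
5.8833 [-0.134  0.747 -0.191  1.878  0.255  0.539  0.817] [0.5454859  0.09077093 0.14909119] [ 0.23310167 -0.38033446 -4.4328847 ]
```

View pics/w4.png

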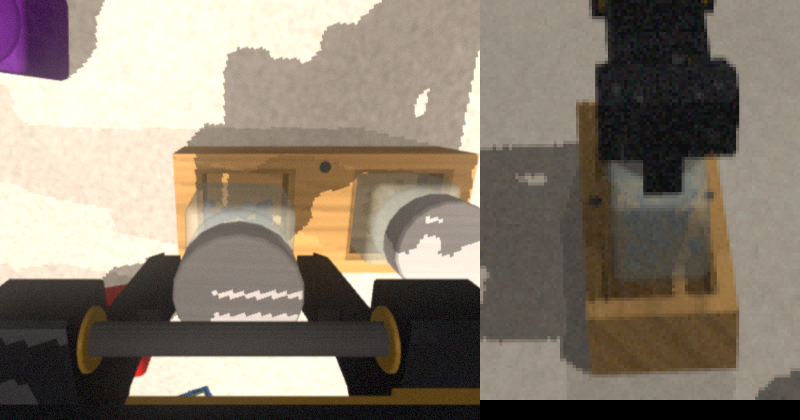

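The jar hangs just over the empty well, with its bottom edge about 5 px left of the well centre. That agrees with the 4 mm remaining in y. Correct and lower.

Call:
apply_moves --pt "-0.1 0.2 0" --pt "-0.1 0.4 0" --pt "-0.1 0.4 -0.3" --pt "-0.1 0.4 -0.7" --pt "-0.1 0.4 -1.1" --pt "-0.1 0.4 -1.5" --pt "-0.1 0.4 -1.8" --pt "-0.1 0.4 -2" --roll '[0, 0, 0, 0, 0, 0, 0, 0]' --gripper '[5, 5, 5, 5, 5, 5, 5, 5]'

```text
clock: 6.65
tool_pos: [0.5441, 0.095, 0.128]
eef_rot: [-0.432, 0.56, 0.432, 0.56]
contact_force: [1.6, -0.1, -3.7]
opening: 0.629
```

Call:
apply_moves --pt "0 0 -0.4" --pt "0 0 -0.8" --pt "0 0 -1.2" --pt "0 0 -1.6" --pt "0 0 -2" --pt "0 0 -2.3" --pt "0 0 -2.5" --pt "0 0 -2.5" --roll '[0, 0, 0, 0, 0, 0, 0, 0]' --gripper '[5, 5, 5, 5, 5, 5, 5, 5]'

```text
clock: 7.32
tool_pos: [0.5441, 0.0952, 0.1033]
eef_rot: [-0.432, 0.56, 0.432, 0.56]
contact_force: [1.6, -0.1, -5.7]
opening: 0.626
```

Call:
apply_moves --pt "0 0 -0.1" --pt "0 0 -0.15" --pt "0 0 -0.2" --pt "0 0 -0.25" --pt "0 0 -0.3" --pt "0 0 -0.3" --pt "0 0 -0.3" --pt "0 0 -0.3" --roll '[0, 0, 0, 0, 0, 0, 0, 0]' --gripper '[5, 5, 5, 5, 5, 5, 5, 5]'

```text
clock: 7.98
tool_pos: [0.5451, 0.0956, 0.102]
eef_rot: [-0.432, 0.559, 0.431, 0.561]
contact_force: [1.2, 0.1, 7.6]
opening: 0.631
```

Force rose by 12 N and the TCP is at 0.102 m, exactly the seated height (0.090 + 0.012). The step has been held for over 0.2 s, so I turn the lid anticlockwise.

Call:
apply_moves --pt "0 0 0" --pt "0 0 0" --pt "0 0 0" --pt "0 0 0" --pt "0 0 0" --pt "0 0 0" --pt "0 0 0" --pt "0 0 0" --roll '[0, 0, 0, 4, 8, 12, 16, 20]' --gripper '[5, 5, 5, 5, 5, 5, 5, 5]' --newtons 60

```text
clock: 8.65
tool_pos: [0.545, 0.0958, 0.1026]
eef_rot: [0.523, -0.475, -0.522, -0.477]
contact_force: [-0.5, -0.6, 12.4]
opening: 0.626
```

```bash
cat > st.py <<'E'
from h import *
from scipy.spatial.transform import Rotation as R
st=r.get_state(); M=R.from_quat(st["eef_rot"]).as_matrix()
print(st["clock"],st["tool_pos"].round(4),"yaw",np.degrees(np.arctan2(M[1,2],M[0,2])).round(2),"F",st["contact_force"].round(1),"M",st["moment"].round(2),"q7",st["q"][6].round(2),"op",st["opening"]*88.1)
E
python3 st.py
```

```text
8.65 [0.545  0.0958 0.1026] yaw 95.35 F [-0.5 -0.6 12.4] M [-0.13  0.22 -0.32] q7 1.01 op 55.10827356403547
```

Call:
apply_moves --pt "0 0 0" --pt "0 0 0" --pt "0 0 0" --pt "0 0 0" --pt "0 0 0" --pt "0 0 0" --pt "0 0 0" --pt "0 0 0" --roll '[5, 10, 15, 20, 25, 30, 35, 38]' --gripper '[5, 5, 5, 5, 5, 5, 5, 5]'

```text
clock: 9.32
tool_pos: [0.5447, 0.0955, 0.103]
eef_rot: [0.65, -0.279, -0.649, -0.28]
contact_force: [-1.9, -0.2, 15.6]
opening: 0.625
```

```bash
python3 st.py; python3 - <<'E'
from h import *
s=cams.snapshot("wrist"); t=cams.snapshot("side")
o=np.zeros((420,800,3),np.uint8);o[:,:480]=s["image"][:,40:520,::-1]; o[:400,480:]=cv2.resize(t["image"][95:220,225:325,::-1],(320,400),interpolation=3)
cv2.imwrite("pics/w5.png",np.clip(o*1.5,0,255).astype(np.uint8))
E
```

```text
9.3167 [0.5447 0.0955 0.103 ] yaw 133.41 F [-1.9 -0.2 15.6] M [-0.16  0.35 -0.3 ] q7 1.46 op 55.072117913449446
```

View pics/w5.png

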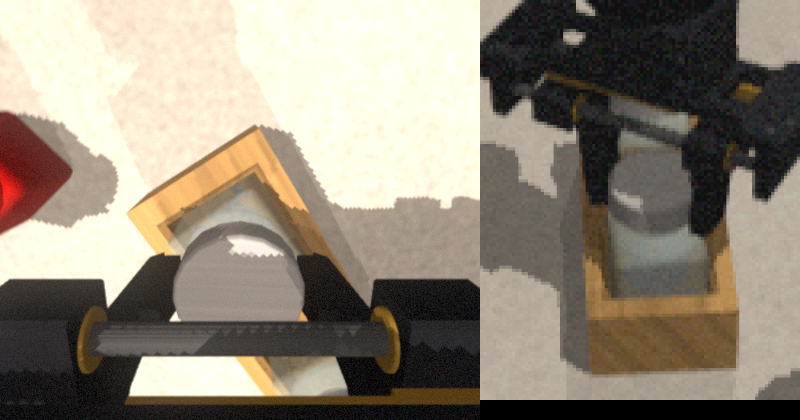

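The jar is down in the well and square to it, and the lid has turned with the gripper (58° so far). The residual moment of −0.3 N m shows the threads still dragging. I'll add 8°.

Call:
apply_moves --pt "0 0 0" --pt "0 0 0" --pt "0 0 0" --pt "0 0 0" --pt "0 0 0" --pt "0 0 0" --pt "0 0 0" --pt "0 0 0" --roll '[2, 4, 6, 8, 8, 8, 8, 8]' --gripper '[5, 5, 5, 5, 5, 5, 5, 5]'

```text
clock: 10.08
tool_pos: [0.5449, 0.0956, 0.103]
eef_rot: [0.668, -0.234, -0.666, -0.235]
contact_force: [-1.0, -1.5, 16.3]
opening: 0.626
```

```bash
python3 st.py
```

```text
10.0833 [0.5449 0.0956 0.103 ] yaw 141.24 F [-1.  -1.5 16.3] M [-0.24  0.35  0.01] q7 1.56 op 55.18984518986991
```

The moment has dropped to 0.01 N m at 66° total, so the lugs are free. Now a gentle lift and check.

Call:
apply_moves --pt "0 0 0.1" --pt "0 0 0.2" --pt "0 0 0.3" --pt "0 0 0.4" --pt "0 0 0.5" --pt "0 0 0.6" --pt "0 0 0.6" --pt "0 0 0.6" --roll '[0, 0, 0, 0, 0, 0, 0, 0]' --gripper '[5, 5, 5, 5, 5, 5, 5, 5]'

```text
clock: 10.75
tool_pos: [0.5441, 0.0953, 0.1066]
eef_rot: [-0.667, 0.235, 0.667, 0.235]
contact_force: [0.3, 0.8, -1.2]
opening: 0.627
```

```bash
python3 st.py
```

```text
10.75 [0.5441 0.0953 0.1066] yaw 141.24 F [ 0.3  0.8 -1.2] M [ 0.24 -0.15 -0.02] q7 1.57 op 55.2682121261755
```

The load is only the lid's weight (about −1 N). Lift on.

Call:
apply_moves --pt "0 0 0.3" --pt "0 0 0.7" --pt "0 0 1.2" --pt "0 0 1.7" --pt "0 0 2.2" --pt "0 0 2.6" --pt "0 0 2.9" --pt "0 0 3" --roll '[0, 0, 0, 0, 0, 0, 0, 0]' --gripper '[5, 5, 5, 5, 5, 5, 5, 5]'

```text
clock: 11.42
tool_pos: [0.5444, 0.0953, 0.1374]
eef_rot: [0.667, -0.235, -0.667, -0.235]
contact_force: [0.5, 0.2, -1.2]
opening: 0.625
```

Call:
apply_moves --pt "0 0 0" --pt "0 0 0" --pt "0 0 0" --pt "0 0 0" --pt "0 0 0" --pt "0 0 0" --pt "0 0 0" --pt "0 0 0" --roll '[0, 0, 0, 0, 0, 0, 0, 0]' --gripper '[5, 5, 5, 5, 5, 5, 5, 5]'

```text
clock: 12.08
tool_pos: [0.5442, 0.0953, 0.1367]
eef_rot: [-0.667, 0.235, 0.667, 0.235]
contact_force: [-0.2, 0.4, -0.7]
opening: 0.624
```

```bash
python3 st.py; python3 - <<'E'
from h import *
s=cams.snapshot("wrist"); t=cams.snapshot("side")
o=np.zeros((420,800,3),np.uint8);o[:,:480]=s["image"][:,40:520,::-1]; o[:400,480:]=cv2.resize(t["image"][95:220,225:325,::-1],(320,400),interpolation=3)
cv2.imwrite("pics/w6.png",np.clip(o*1.5,0,255).astype(np.uint8))
E
```

```text
12.0833 [0.5442 0.0953 0.1367] yaw 141.23 F [-0.2  0.4 -0.7] M [0.1  0.04 0.04] q7 1.6 op 54.9967214134497
```

View pics/w6.png

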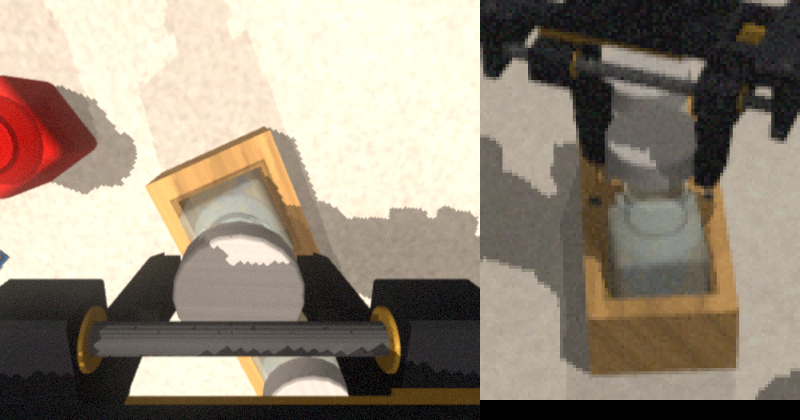

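The side view shows the open jar seated in the well with its neck visible, and the lid held level above it. The lid edge is about 22 mm above the rim and the fingertips are about 17 mm clear of it. Handing in.

```bash
python3 -c "
from plant import r
print(r.finish_job())"; python3 st.py
```

```text
the job is handed in; nothing more can be done
None
the job is handed in; nothing more can be done
```

The job is handed in, and my last checks agreed with every step being met; the system gives no verdict.

- **Seating:** I gripped the jar by its lid, carried it over and lowered it into the empty well. Contact came at TCP z 0.102 m, the height expected for a jar fully down.
- **Unscrewing:** I turned the lid 66° anticlockwise. The resisting moment fell from about 0.3 to 0.01 N m, so the lugs had let go. The 66° is the gripper's turn. The lid's angle relative to the jar could be a few degrees less because of play in the well, and I did not measure it directly.
- **Lifting:** I lifted straight up carrying only about 1 N, which is the lid alone. The last pictures show the open jar square and down in the well, with the lid held level above it, its edge about 22 mm above the rim.
- **Limits:** The clock read about 12 s of the 42 s allowed. The highest force in the readings was about 16 N.
- **Other objects:** I saw no contact with the spare jar, reel, tin or look-alikes. I did not re-measure their positions at the end.

No check failed. The first camera estimates of the jar's position differed by about 4 mm between views. I used the top and wrist values.

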